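# Fetch a nipped corner key from under a crimping guard with a reacher

### The arm

A 6-joint arm with a two-finger parallel gripper is mounted at the origin on the work surface. World frame = base frame: x ahead of the robot, y to its left, z up, the work surface at z = 0. Lengths are in m, angles in rad, forces in N, time in s.
With the tool pointing down it reaches from about 0.375 to 0.9 m from the base axis. Payload 3.1 kg.
Tool frame: the origin (TCP) lies midway between the tips of the shut fingers; the grasp point (between the pads) lies 19 mm behind it; z points along the fingers, y is the line along which they close (so a half turn about z gives the same grasp; the last joint's range is limited). The gripper opens to 85 mm and grips with 20 to 120 N. Pads are 22 mm wide; open, the fingers measure 114 mm over their backs; the gripper's body (76 mm by 85 mm) begins 54 mm behind the grasp point. The pads swing forward as they close: fully open they stand 13 mm farther back than shut.
Start: joints at [-1.369, 0.527, 1.433, -0, 1.181, -0.178], TCP at [0.232, -0.58, 0.231] pointing down, gripper open.
Joint ranges: [-3.08, 3.08], [-0.75, 2.2], [0.22, 2.44], [-1.43, 4.57], [0, 2.65], [-2.85, 2.85]. Speed limits (rad/s): [2.79, 2.79, 3.14, 3.14, 3.14, 3.14].

### API

Orientations are given as a unit quaternion [x, y, z, w].
In Python, from station import manip gives the robot as it stands.
- The arm moves only by the tool step_arm, never from a script. Its argument "targets" is text: rows parted by semicolons, each of 4 numbers parted by spaces: the shift along the tool's x, y, z in mm, then the turn about the tool's z in degrees. A call has 1 to 12 rows; each row is the pose to reach, as a shift and turn from the pose commanded when the call began, along the tool's axes at that moment; what a row does not reach only later rows make up. A row lasts 1/10 s, in which the tool goes at most 50 mm and 8.59 degrees, less where a joint would pass 70% of its speed; a pose out of reach is approached as far as the arm can. A call with a gripper value outside its range is refused whole. "gripper" is the closure, from 0 (fully open) to 1 (shut), set as the call begins (left out, the last holds). The fingers move at their own pace and stop on an object; "squeeze" is the grip in N (left out, the last holds). Time passes only in rows, so rows that repeat a pose let the fingers close. It gives the time, the measured TCP pose, the force, the opening and the grip force at its end, in the units of the state.
- manip.sense(): the state, without advancing time (a new reading comes with each control period).
- manip.snapshot(name): name is "scene" or "top" or "wrist"; returns the picture (480x640x3 uint8, red, green, blue); there is no depth.
- manip.get_calibration(name): a dict with "fov_y" (degrees; the focal length in pixels is half the picture's height over the tangent of half this angle, whatever the lens; pixels are square), "cx", "cy" (the principal point, pixels), "extrinsics" (4x4, takes a point from camera to world coordinates); the wrist camera has in their place "tool_from_camera" (4x4, takes a point from camera to tool coordinates, whose origin is the TCP and whose axes are the flange's). Camera axes: x right, y down, z forward; pixel columns grow to the right and rows downward; lengths in m; the calibration is good to about 2 mm. A picture is of the moment at which its call begins: read the wrist's pose just before it. get_calibration takes no time and is no camera call.
- manip.sign_off(): hands the job in; it is judged then, once.
Trained networks look in the newest picture that a camera, given by its name, has taken for a name from the list of things; names that differ only in an ending like _2 or _b are one class to them, and where a whole thing is asked for, a point or a joint stands for the part that bears it (a point fixed in the world has none). Each returns a list of dicts, best first, with "p" (0 to 1); they miss things now and then, are a little off and sometimes report something else, mostly with a low value. They report only what shows in the picture. A call takes as long as a camera call.
- manip.recognise(camera, query): "position" ([column, row] in pixels, amid what is visible of it).
- manip.masks_of(camera, query): "pixels" (480x640 bool, what is visible of it) and "position" ([column, row] in pixels, amid what is visible of it).
- manip.mark_of(camera, query): "position" ([column, row] in pixels: a listed point, or the origin of a listed thing).
The state is a dict: "t": time; "q": joint angles; "qd": joint speeds; "tau": joint torques, N m; "tcp_pos": TCP position; "tool_rot": TCP orientation; "force": force on the tool from outside, world axes, zero at the start; "ft_torque": the same for the moment, N m; "finger_gap": opening from 0.0 (shut) to 1.0 (fully open); "gripper_force": force on a finger pad.
Only numpy, scipy, OpenCV 4.12 (cv2) and the standard library are available. Lean on these libraries where they do the work, as an engineer would, in place of code of your own. Each camera call takes 0.05 s, during which the arm holds its last target. There are 200 camera calls.

### The job

A yellow plastic corner key is stuck under the clear guard of the crimping station, nipped by the black sprung hold-down bar. Fetch it with the reacher and never with the gripper itself: slide the open jaws in around its near leg, squeeze the trigger just firmly enough to grip without crushing the plastic, draw it out in the jaws on to the brown rest plate before the mouth, then let go, leaving the reacher lying on the table with its jaws clear of the mouth. Keep the arm off the station, do not ram the reacher into it, and leave the other things where they are.

Things in the scene. Friction and masses are not known exactly. Their poses are not given: they have to be found in the camera images.
- machine: Crimping station under a clear guard. Origin: centre of its feed mouth at table height; +x into the machine, +y across, z up. The gap under the guard is 50 mm high, 260 mm wide (corner posts at y = -130 and 130 mm), open from x = 2 mm, free back to x = 120 mm where two steel blades stand. Guard roof and rails reach 69 mm high, two spring cans on it 85 mm.
- holddown (a joint): Height of the black sprung hold-down bar, 0 while it rests on the key, -0.003 m when the key has gone. It lies across the gap 85 mm behind the mouth, 14 mm wide, underside 20 mm up at 0. It presses the key down with about 4 N, so drawing the key out takes 4 to 6 N.
- rest_plate (a point): Middle of the brown rest plate, which lies flush with the table before the mouth: 195 x 270 mm, from 5 to 200 mm before the mouth, axes as the machine's.
- key: Yellow plastic corner key, an L lying flat, 20 mm high, about 40 g, legs 16 mm wide. Origin: underside of the corner square's middle. One leg runs along its -x (to the mouth), one along its +y, each ending 52 mm from the origin. Its corner starts under the hold-down bar. It is crushed if a jaw presses with more than 14 N, and slips if each jaw presses with less than about 3 N.
- reacher: Pick-up reacher on its side, 385 mm long, 0.26 kg. Origin: table level in mid grip; +x along the shaft to the jaws. Squeeze along x from above: flat rear of the black grip at x = -30 mm, flat front of the red trigger at x = 30 mm (60 mm across), 2 to 24 mm high, free for fingers at y = -30 to 30 mm. Body, shaft and head lie at y = 50 mm, up to 26 mm high. Slide it on the table, do not lift.
- jaws (a point): Point midway between the rubber tips of the open jaws: x = 340 mm, y = 50 mm, 9.5 mm high in the reacher's frame, axes as the reacher's. The tips are 20 mm discs, 2.5 to 16.5 mm above the table, 44 mm apart inside when open.
- trigger (a joint): Travel of the trigger to the grip, 0 (jaws open) to 0.020 m; width over both is 60 mm less this. The return spring takes 8 N at 0, 10.8 N at 0.014, 12 N at 0.020. Each tip moves in about as far as the trigger: they meet the 16 mm leg near 0.014; from there each jaw presses with half the squeeze beyond the spring (25 N squeeze: 7 N a jaw). Let go, it springs back.
- jaw_left: Jaw on the reacher's +y side: steel arm with black rubber tip. Origin at its pivot, 275 mm along the shaft. Once on the key the linkage is stiff: 1 mm more trigger travel adds 7 N or more at each jaw.
- jaw_right: Jaw on the reacher's -y side: steel arm with black rubber tip. Origin at its pivot, 275 mm along the shaft.
- carton_a: Bystander: red carton 100 x 130 x 45 mm. Origin under its centre.
- bracket: Bystander: slotted aluminium bracket 85 x 56 x 22 mm. Origin under its centre.
- driver: Bystander: screwdriver lying on the table.
- spare_key_a: Bystander: spare corner key of bare aluminium, same shape as the yellow one.
- spare_key_b: Bystander: spare corner key of black plastic, same shape as the yellow one.

How it is judged:
On the way, in this order (a step that is already met when the one before it is completed fails the run):
1. both jaws grip the yellow key (more than 2 N each) while it is still under the guard (contact force between each of jaw_left, jaw_right and key above 2 N and x of key in the frame of machine above 0.06 m), for 0.2 s.
2. the key is drawn out of the mouth (its origin 10 mm or more before it) still gripped by both jaws (more than 1 N each) (contact force between each of jaw_left, jaw_right and key above 1 N and x of key in the frame of machine below -0.01 m), for 0.2 s.
At the end, for the whole second after the job is handed in: The yellow key lies flat and still on the table, its origin over the brown rest plate (10 to 190 mm before the mouth, within 130 mm of its middle line); the reacher lies flat and still on the table, its jaws out of the mouth, its trigger released (travel under 4 mm) (x of key in the frame of machine between -0.19 and -0.01 m and y of key in the frame of machine between -0.13 and 0.13 m and angle between each of key, reacher's own z axis and vertical below 0.15 rad and height (world z) of key below 0.006 m and x of jaws in the frame of machine below 0 m and height (world z) of reacher below 0.01 m and linear speed of each of key, reacher below 0.01 m/s and value of joint trigger below 0.004 m); the robot touches nothing.
It fails at once if the key is crushed: a jaw presses it with more than 14 N (contact force between any of jaw_left, jaw_right and key above 14 N).
It fails at once if the gripper or arm touches the key (more than 0.5 N) (contact force between any of the fingers, the arm and key above 0.5 N).
It fails at once if the gripper or arm touches the crimping station (more than 2 N) (contact force between any of the fingers, the arm and machine above 2 N).
It fails at once if the reacher is rammed into the station with more than 15 N (contact force between reacher and machine above 15 N).
It fails at once if a bystander is moved by more than 20 mm (distance of any of carton_a, bracket, driver, spare_key_a, spare_key_b from where it was at the start of the episode above 0.02 m).
It also fails if it takes over 54 s, if anything falls off the work surface, if the arm or the gripper's body presses on something with over 40 N, if the wrist force passes 120 N, or if a joint passes its speed limit or range.

## Working session

There is one attempt and no reset: what is moved stays moved. The work goes in short steps, Python scripts to look and compute and a tool call to move; the robot and the scene stay as the last step left them, time stands still between calls to the robot, and variables do not carry over. Pictures are saved under pics/ and viewed, at most 12 in all, crops included, and the job is handed in when it is done.

Besides the shell and the picture viewer there is one more tool, called as name(argument=value, ...) on one line, values as JSON. step_arm: Moves the arm, as the interface text tells. Its arguments: {"type":"object","properties":{"targets":{"type":"string"},"gripper":{"type":"number"},"squeeze":{"type":"number"}},"required":["targets"]}

```bash
mkdir -p pics; cat > h.py <<'E'
import numpy as np, cv2
from station import manip
from scipy.spatial.transform import Rotation as R
def cam(name):
    c=manip.get_calibration(name)
    if name=="wrist":
        s=manip.sense();T=np.eye(4);T[:3,:3]=R.from_quat(s["tool_rot"]).as_matrix();T[:3,3]=s["tcp_pos"]
        E=T@np.array(c["tool_from_camera"])
    else: E=np.array(c["extrinsics"])
    return 240/np.tan(np.radians(c["fov_y"])/2),c["cx"],c["cy"],E
def ray(C,p,z):
    f,cx,cy,E=C
    d=E[:3,:3]@np.array([(p[0]-cx)/f,(p[1]-cy)/f,1]);o=E[:3,3]
    return o+d*(z-o[2])/d[2]
def proj(C,P):
    f,cx,cy,E=C
    q=E[:3,:3].T@(np.array(P)-E[:3,3]); return np.array([cx+f*q[0]/q[2],cy+f*q[1]/q[2]])
E
python3 - <<'E'
from h import *
for n in ["top","scene"]:
    C=cam(n); im=manip.snapshot(n); cv2.imwrite(f"pics/{n}0.png",im[:,:,::-1])
    print(n,manip.get_calibration(n)["fov_y"],C[3][:3,3].round(3))
    for q,z in [("machine",0),("rest_plate",0),("key",0),("reacher",0),("jaws",.0095),("jaw_left",.01),("jaw_right",.01),("trigger",.012)]:
        for r in manip.mark_of(n,q)[:2]: print(q,round(r["p"],2),np.round(r["position"],1),ray(C,r["position"],z).round(4))
print(manip.sense())
E
```

```text
top 44.71721811218635 [ 0.359 -0.081  1.505]
machine 0.69 [200.8 284.7] [0.4771 0.211  0.    ]
rest_plate 0.84 [238.5 282.5] [0.4849 0.1143 0.    ]
rest_plate 0.73 [282.6 170.1] [0.7868 0.0098 0.    ]
key 0.44 [469.4 277.7] [ 0.5104 -0.4827  0.    ]
reacher 0.9 [386.4 281.4] [ 0.4961 -0.2675  0.    ]
jaws 0.7 [252.8 277.5] [0.4977 0.0769 0.0095]
jaw_left 0.46 [278.1 284.3] [0.4816 0.0114 0.01  ]
jaw_right 0.62 [278.3 273.7] [0.5089 0.0118 0.01  ]Traceback (most recent call last):
  File "<stdin>", line 6, in <module>
ValueError: it knows: bracket, carton, driver, jaw_left, jaw_right, jaws, key, machine, reacher, rest_plate, spare_key
```

View pics/top0.png

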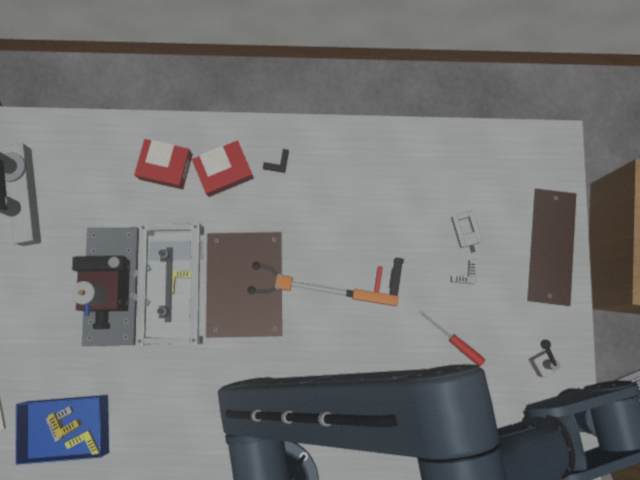

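```bash
python3 - <<'E'
from h import *
n="scene"
C=cam(n); im=manip.snapshot(n); cv2.imwrite(f"pics/{n}0.png",im[:,:,::-1])
for q,z in [("machine",0),("rest_plate",0),("key",0),("reacher",0),("jaws",.0095)]:
        for r in manip.mark_of(n,q)[:2]: print(q,round(r["p"],2),np.round(r["position"],1),ray(C,r["position"],z).round(4))
s=manip.sense();print({k:np.round(s[k],3) for k in s}, R.from_quat(s["tool_rot"]).as_matrix().round(3))
E
```

```text
machine 0.86 [386.6 219.1] [0.4934 0.1907 0.    ]
rest_plate 0.8 [353.6 226.2] [0.4886 0.089  0.    ]
key 0.58 [417.7 214.1] [0.5055 0.2857 0.    ]
reacher 0.88 [229.4 260.4] [ 0.5015 -0.2674 -0.    ]
jaws 0.85 [349.4 226.6] [0.4975 0.0713 0.0095]
{'t': np.float64(0.7), 'q': array([-1.369,  0.527,  1.433,  0.   ,  1.181, -0.179]), 'qd': array([ 0.001, -0.   ,  0.001,  0.001,  0.001, -0.001]), 'tau': array([-1.0000e-03, -4.4217e+01, -1.7839e+01, -0.0000e+00,  1.0000e-03,
       -0.0000e+00]), 'tcp_pos': array([ 0.232, -0.58 ,  0.231]), 'tool_rot': array([0.982, 0.189, 0.   , 0.   ]), 'force': array([-0.178,  0.507,  0.015]), 'ft_torque': array([ 0.043, -0.006, -0.032]), 'gripper_force': np.float64(0.0), 'finger_gap': np.float64(1.0)} [[ 0.929  0.371  0.   ]
 [ 0.371 -0.929 -0.   ]
 [-0.     0.    -1.   ]]
```

View pics/scene0.png

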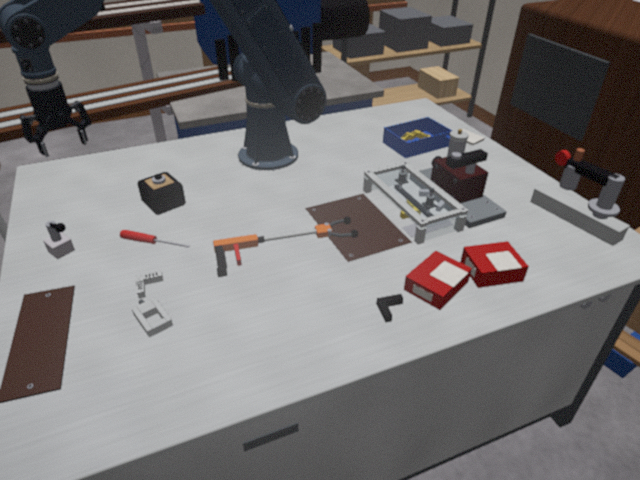

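The top view shows the reacher pointing left at the mouth: grip about (398,275), jaws (253,277). The plate spans (207–282, 233–337), and the yellow key is at about (182,274) under the guard. The scene view agrees with this.

```bash
python3 - <<'E'
from h import *
C=cam("top"); im=cv2.imread("pics/top0.png")
hsv=cv2.cvtColor(im,cv2.COLOR_BGR2HSV)
sub=np.zeros((480,640),np.uint8); sub[225:345,203:290]=1
b=im.astype(int); m=((b[:,:,2]-b[:,:,0]>15)&(b[:,:,2]<150)&(sub>0)).astype(np.uint8)
m=cv2.morphologyEx(m,cv2.MORPH_OPEN,np.ones((3,3)))
pts=np.argwhere(m)[:,::-1]
w=np.array([ray(C,p,0)[:2] for p in pts],np.float32)
r=cv2.minAreaRect(w); print(r)
y=((hsv[:,:,0]>20)&(hsv[:,:,0]<35)&(hsv[:,:,1]>120)).astype(np.uint8); y[:, :160]=0;y[:,205:]=0;y[:240]=0;y[330:]=0
p=np.argwhere(y)[:,::-1]; q=np.array([ray(C,a,.02)[:2] for a in p]); print(len(q),q.min(0),q.max(0),p.min(0),p.max(0))
print(manip.get_calibration("wrist"))
E
```

```text
((0.48161453008651733, 0.1003546416759491), (0.2636600136756897, 0.18969926238059998), 2.2625327110290527)Traceback (most recent call last):
  File "<stdin>", line 11, in <module>
    return umr_minimum(a, axis, None, out, keepdims, initial, where)
ValueError: zero-size array to reduction operation minimum which has no identity
```

step_arm(targets="0 0 0 8; 0 0 0 16; 0 0 0 23; 0 0 0 30", gripper=0, squeeze=24)

```text
t: 1.1
tcp_pos: [0.2317, -0.5804, 0.2313]
tool_rot: [0.997, -0.074, -0.0, 0.0]
force: [-0.1, -0.8, -0.3]
finger_gap: 1.003
gripper_force: 0.0
```

step_arm(targets="11 -49 -5 0; 22 -98 -10 0; 33 -146 -15 0; 44 -195 -20 0; 56 -244 -25 0; 67 -292 -30 0; 78 -341 -35 0; 89 -390 -40 0; 100 -438 -45 0; 111 -487 -50 0; 122 -536 -55 0; 134 -584 -60 0")

```text
t: 2.3
tcp_pos: [0.4475, -0.0217, 0.2917]
tool_rot: [0.997, -0.072, 0.0, 0.0]
force: [1.7, -0.7, 0.5]
finger_gap: 0.999
gripper_force: 0.0
```

step_arm(targets="11 -48 -5 0; 24 -107 -10 0; 24 -107 -10 0; 24 -107 -10 0; 24 -107 -10 0")

```text
t: 2.8
tcp_pos: [0.4857, 0.078, 0.3008]
tool_rot: [0.997, -0.072, -0.001, 0.0]
force: [-0.3, -0.9, 0.8]
finger_gap: 1.002
gripper_force: 0.0
```

```bash
python3 - <<'E'
from h import *
s=manip.sense();print(s["t"],s["tcp_pos"],np.abs(s["qd"]).max(),s["q"]); print(manip.get_calibration("wrist"))
C=cam("wrist"); im=manip.snapshot("wrist"); cv2.imwrite("pics/w1.png",im[:,:,::-1])
for q,z in [("machine",0),("rest_plate",0),("key",0),("reacher",0),("jaws",.0095)]:
        for r in manip.mark_of("wrist",q)[:2]: print(q,round(r["p"],2),np.round(r["position"],1),ray(C,r["position"],z).round(4))
np.save("C1.npy",np.array([*C[:3],*C[3].ravel()]))
E
```

```text
2.8 [0.48568568 0.07803534 0.3008249 ] 0.02805104953739569 [-6.77645846e-02  2.63132988e-01  1.66663629e+00 -9.23588317e-04
  1.21284623e+00  1.64711795e+00]
{'fov_y': 71.44838529119487, 'cx': 324.91257316151075, 'cy': 240.64829117956276, 'tool_from_camera': array([[-1.38715825e-03, -9.49999627e-01, -3.12247954e-01,
         8.07424942e-02],
       [ 9.99999019e-01, -1.37861917e-03, -2.48101509e-04,
        -7.01926481e-04],
       [-1.94774675e-04, -3.12247991e-01,  9.50000607e-01,
        -1.42605829e-01],
       [ 0.00000000e+00,  0.00000000e+00,  0.00000000e+00,
         1.00000000e+00]])}
machine 0.68 [233.7 210.3] [0.482  0.2042 0.    ]
rest_plate 0.89 [309.9 199.3] [0.4819 0.0994 0.    ]
key 0.21 [591.6 143.4] [ 0.5012 -0.2681  0.    ]
reacher 0.89 [593.2 146.3] [ 0.4972 -0.2705  0.    ]
reacher 0.62 [373.3 170.9] [0.5071 0.0113 0.    ]
```

View pics/w1.png

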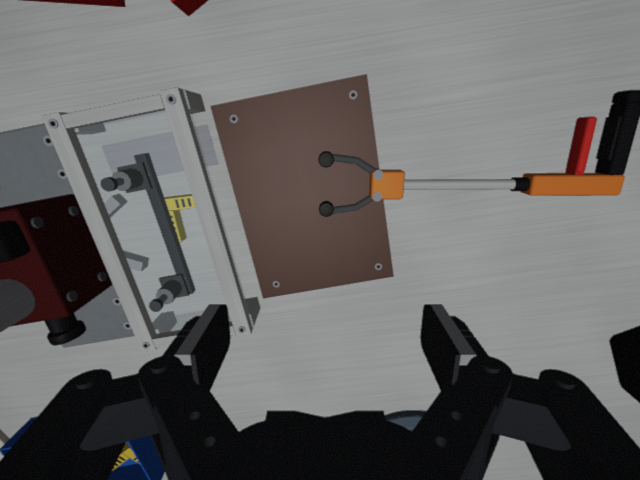

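The wrist view shows the key's near leg at about (168–194, 196–210) and its other leg running down to (184,240). The jaw tips are at (326,159) and (326,209), and the red trigger and black grip are at upper right. I'll enlarge the key.

```bash
python3 - <<'E'
from h import *
im=cv2.imread("pics/w1.png"); cv2.imwrite("pics/w1c.png",cv2.resize(im[170:260,140:260],None,fx=6,fy=6,interpolation=cv2.INTER_CUBIC))
v=np.load("C1.npy");C=(*v[:3],v[3:].reshape(4,4))
pl=np.array([ray(C,p,0)[:2] for p in [(212,107),(367,75),(394,276),(263,298)]],np.float32)
print(pl, pl.mean(0), cv2.minAreaRect(pl))
for p in [(326,159),(326,209)]: print("tip",ray(C,p,.0165))
for p in [(193,196),(194,208)]: print("legend",ray(C,p,.02))
for p in [(588,117),(570,117),(640,95),(620,90),(597,173),(602,170),(575,172),(527,175),(622,176)]: print(p,ray(C,p,.024))
print("head/shaft",ray(C,(410,184),.02),ray(C,(510,184),.02))
E
```

```text
[[ 0.6133659   0.20078726]
 [ 0.62129545  0.00751981]
 [ 0.3531907  -0.00338806]
 [ 0.34583962  0.1916979 ]] [0.4834229  0.09915423] ((0.48358267545700073, 0.09920673072338104), (0.2683253288269043, 0.19522438943386078), 2.157952070236206)
tip [0.53233884 0.070314   0.0165    ]
tip [0.46937014 0.07945294 0.0165    ]
legend [0.51160449 0.2452062  0.02      ]
legend [0.49620862 0.24810754 0.02      ]
(588, 117) [ 0.53597192 -0.24262397  0.024     ]
(570, 117) [ 0.53904602 -0.22158785  0.024     ]
(640, 95) [ 0.55176341 -0.29986537  0.024     ]
(620, 90) [ 0.56057631 -0.27624146  0.024     ]
(597, 173) [ 0.4674764  -0.26020336  0.024     ]
(602, 170) [ 0.47034227 -0.26593719  0.024     ]
(575, 172) [ 0.47268665 -0.23304867  0.024     ]
(527, 175) [ 0.47756992 -0.17426371  0.024     ]
(622, 176) [ 0.45918196 -0.29142848  0.024     ]
head/shaft [ 0.4867253  -0.03045987  0.02      ] [ 0.4683893  -0.15574641  0.02      ]
```

View pics/w1c.png

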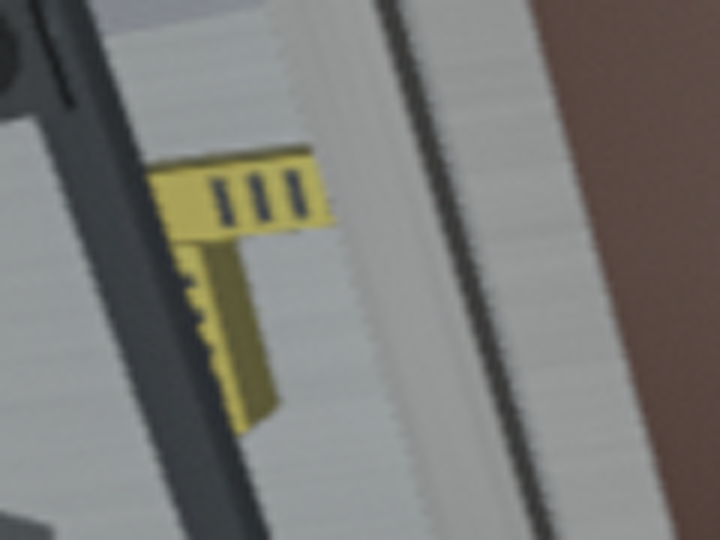

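```bash
python3 - <<'E'
from h import *
v=np.load("C1.npy");C=(*v[:3],v[3:].reshape(4,4))
U=[ray(C,p,.02)[:2] for p in [(165.8,198.3),(192.5,195.3)]]
L=[ray(C,p,.02)[:2] for p in [(168.3,210.5),(195.8,208)]]
print(U,L)
for e in (U,L): d=e[0]-e[1]; print(np.degrees(np.arctan2(d[1],d[0])))
M=np.array([.4797,.2016]);a=np.radians(92.16);Rm=np.array([[np.cos(a),-np.sin(a)],[np.sin(a),np.cos(a)]])
for e in U+L: print(Rm.T@(e-M))
E
```

```text
[array([0.51376336, 0.28047378]), array([0.51257352, 0.24559722])] [array([0.49782161, 0.28194121]), array([0.49587142, 0.24580479])]
88.046061601521
86.91089196675523
[ 0.07753388 -0.03701193]
[ 0.04272695 -0.03450843]
[ 0.07960112 -0.0211368 ]
[ 0.04356388 -0.01782601]
```

step_arm(targets="7 43 22 0; 14 86 50 0; 21 129 80 0; 28 172 110 0; 34 215 140 0; 41 258 165 0; 46 300 185 0; 51 341 195 0; 51 341 195 0; 51 341 195 0; 51 341 195 0")

```text
t: 4.2
tcp_pos: [0.4874, -0.2654, 0.1062]
tool_rot: [0.997, -0.072, -0.0, -0.0]
force: [-0.5, 0.3, 0.4]
finger_gap: 1.001
gripper_force: 0.0
```

```bash
python3 - <<'E'
from h import *
s=manip.sense();print(s["t"],s["tcp_pos"],s["tool_rot"])
C=cam("wrist"); im=manip.snapshot("wrist"); cv2.imwrite("pics/w2.png",im[:,:,::-1])
for r in manip.mark_of("wrist","reacher")[:2]: print(round(r["p"],2),np.round(r["position"],1),ray(C,r["position"],0).round(4))
np.save("C2.npy",np.array([*C[:3],*C[3].ravel()]))
E
```

```text
4.2 [ 0.48737652 -0.26536567  0.10624395] [ 9.97404430e-01 -7.20010346e-02 -3.27324897e-04 -3.83529355e-04]
0.94 [328.6 222.8] [ 0.5003 -0.2693  0.    ]
```

View pics/w2.png

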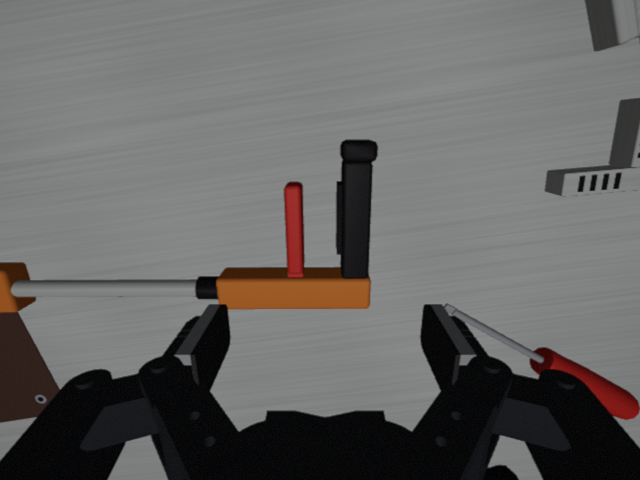

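The close view confirms the reacher's origin at pixel (329,223), with the trigger and grip centred between the fingers. I'll descend.

step_arm(targets="0 2 40 0; 0 2 75 0; 0 2 95 0; 0 2 105 0; 0 2 107 0; 0 2 107 0; 0 2 107 0")

```text
t: 5.0
tcp_pos: [0.4885, -0.2683, 0.0003]
tool_rot: [0.997, -0.072, 0.001, 0.001]
force: [0.2, 0.4, -0.6]
finger_gap: 1.0
gripper_force: 0.0
```

step_arm(targets="0 0 0 0; 0 0 0 0; 0 0 0 0; 0 0 0 0; 0 0 0 0; 0 0 0 0", gripper=0.28, squeeze=24)

```text
t: 5.6
tcp_pos: [0.4876, -0.268, -0.0009]
tool_rot: [0.997, -0.072, -0.0, 0.0]
force: [-1.0, 1.1, 0.2]
finger_gap: 0.716
gripper_force: 0.1
```

step_arm(targets="0 0 0 0; 0 0 0 0; 0 0 0 0; 0 0 0 0", gripper=0.33)

```text
t: 6.0
tcp_pos: [0.4877, -0.2689, -0.0005]
tool_rot: [0.997, -0.072, 0.0, 0.001]
force: [-1.9, -2.9, 5.3]
finger_gap: 0.672
gripper_force: 10.2
```

step_arm(targets="1 -4 -1 0; 2 -10 -1 -0.5; 4 -20 -1 -1; 6 -30 -1 -1.7; 8 -40 -1 -2.3; 11 -50 -1 -3; 13 -60 -1 -3.6; 15 -70 -1 -4.2; 17 -80 -1 -4.8; 20 -92 -1 -5.4; 22 -100 -1 -5.8; 22 -100 -1 -5.8")

```text
t: 7.2
tcp_pos: [0.5239, -0.1707, 0.0001]
tool_rot: [1.0, -0.02, -0.0, -0.0]
force: [0.9, -0.0, -1.2]
finger_gap: 0.669
gripper_force: 8.3
```

```bash
python3 - <<'E'
from h import *
s=manip.sense();print(s["t"],s["tcp_pos"],s["tool_rot"],s["force"],s["finger_gap"])
for n in ["top","wrist"]:
    C=cam(n); im=manip.snapshot(n); cv2.imwrite(f"pics/{n}3.png",im[:,:,::-1])
    for q in ["reacher","jaws","jaw_left","jaw_right"]:
        for r in manip.mark_of(n,q)[:1]: print(n,q,round(r["p"],2),np.round(r["position"],1),ray(C,r["position"],.0095 if q!="reacher" else 0).round(4))
    if n=="top": cv2.imwrite("pics/top3c.png",cv2.resize(im[210:350,140:400,::-1],None,fx=3,fy=3,interpolation=cv2.INTER_CUBIC))
E
```

```text
7.2 [ 5.23926433e-01 -1.70683608e-01  5.34823587e-05] [ 9.99790022e-01 -2.04890763e-02 -1.94961459e-04 -2.69528565e-04] [ 0.85071043 -0.04541028 -1.16089729] 0.6690585432087853
top jaws 0.38 [218.9 274.7] [0.503  0.1642 0.0095]
top jaw_left 0.72 [467.4 282.5] [ 0.4969 -0.4748  0.0095]
```

View pics/top3c.png

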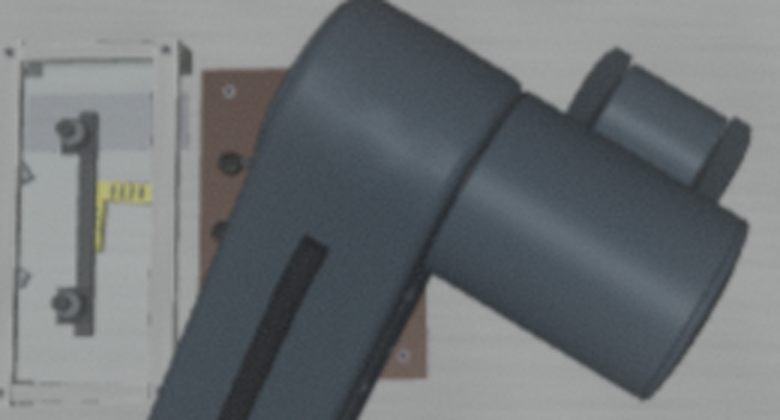

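The top crop shows the jaw tips at about (231,163) and (222,232), straddling the key leg line, though the arm hides part of one. I'll check with the wrist picture.

View pics/wrist3.png

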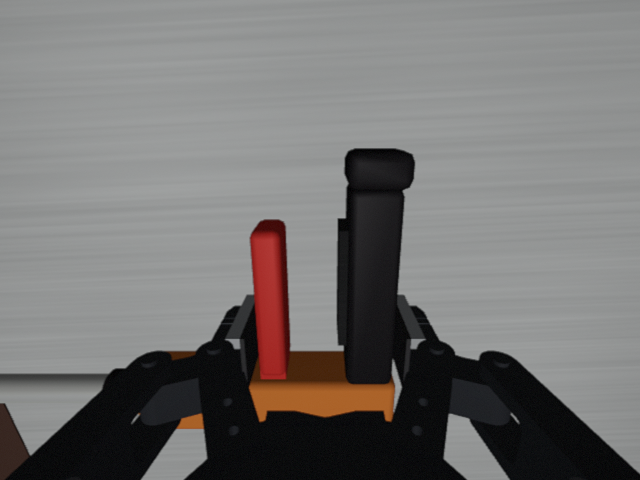

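```bash
python3 - <<'E'
from h import *
C=cam("top")
for p in [(217,264.3),(214,287.3)]: print(ray(C,p,.0165))
print(ray(C,(140+135/3,210+193/3),.02))
C=cam("wrist"); o=np.array([.536,-.1732]);
E
```

```text
[0.5289482  0.16915758 0.0165    ]
[0.46988813 0.1739256  0.0165    ]
[0.50103505 0.24876171 0.02      ]
```

The wrist picture shows the fingers seated flat on the trigger (270) and the grip (400). Next I slide the reacher in.

step_arm(targets="0 -5 0 0; 0 -12 0 0; 0 -20 0 0; 0 -28 0 0; 0 -36 0 0; 0 -44 0 0; -1 -50 0 0; -1 -50 0 0")

```text
t: 8.5
tcp_pos: [0.5244, -0.1208, 0.0]
tool_rot: [1.0, -0.021, -0.0, -0.0]
force: [-0.2, 0.5, -1.1]
finger_gap: 0.669
gripper_force: 8.3
```

step_arm(targets="0 -5 0 0; 0 -10 0 0; 0 -15 0 0; 0 -20 0 0; 0 -24 0 0; 0 -27 0 0; 0 -27 0 0")

```text
t: 9.2
tcp_pos: [0.5258, -0.0946, 0.0001]
tool_rot: [1.0, -0.021, -0.0, -0.0]
force: [-0.4, 0.1, -1.1]
finger_gap: 0.666
gripper_force: 8.2
```

```bash
python3 - <<'E'
from h import *
s=manip.sense();print(s["t"],s["tcp_pos"],s["force"],s["finger_gap"])
out=[]
for n,(r0,r1,c0,c1) in {"top":(240,320,140,260),"scene":(165,255,320,480)}.items():
    im=manip.snapshot(n)[:,:,::-1]
    out.append(cv2.resize(im[r0:r1,c0:c1],(640,300 if n=="scene" else 300),interpolation=cv2.INTER_CUBIC))
cv2.imwrite("pics/in4.png",np.vstack(out))
E
```

```text
9.2 [ 5.25823458e-01 -9.45684957e-02  5.39831738e-05] [-0.41163702  0.07221764 -1.12573493] 0.666493715547715
```

View pics/in4.png

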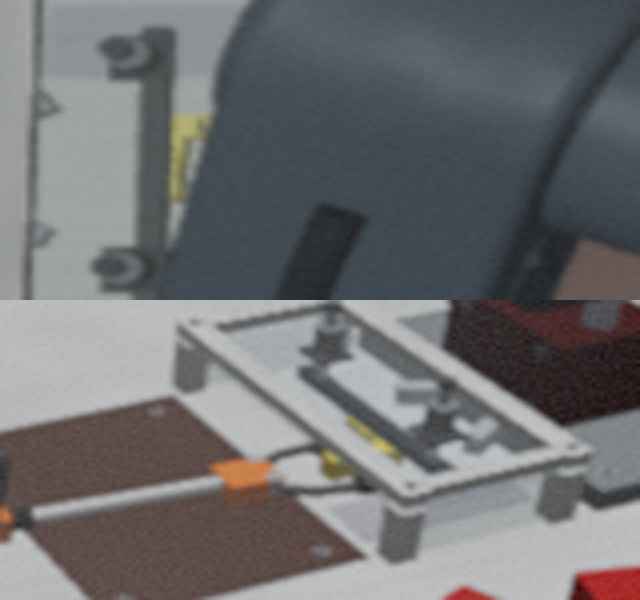

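The scene crop shows the leg end lying between the two jaw arms just inside the mouth, with no contact force. I'll squeeze gradually.

step_arm(targets="0 0 0 0; 0 0 0 0; 0 0 0 0", gripper=0.42, squeeze=22)

```text
t: 9.6
tcp_pos: [0.5267, -0.0965, 0.001]
tool_rot: [1.0, -0.021, 0.001, 0.001]
force: [-1.3, -4.2, 6.0]
finger_gap: 0.581
gripper_force: 12.0
```

step_arm(targets="0 0 0 0; 0 0 0 0; 0 0 0 0", gripper=0.45)

```text
t: 9.9
tcp_pos: [0.5271, -0.097, 0.0014]
tool_rot: [1.0, -0.021, 0.001, 0.001]
force: [-2.0, -5.3, 7.9]
finger_gap: 0.548
gripper_force: 13.2
```

step_arm(targets="0 0 0 0; 0 0 0 0; 0 0 0 0", gripper=0.465)

```text
t: 10.2
tcp_pos: [0.5273, -0.0973, 0.0016]
tool_rot: [1.0, -0.02, 0.002, 0.002]
force: [-2.3, -5.6, 9.5]
finger_gap: 0.541
gripper_force: 16.3
```

step_arm(targets="0 0 0 0; 0 0 -1 0; 0 0 -1 0; 0 0 -1 0", gripper=0.48, squeeze=24)

```text
t: 10.6
tcp_pos: [0.5269, -0.0967, 0.0017]
tool_rot: [1.0, -0.021, 0.001, 0.001]
force: [-0.4, -5.1, 4.7]
finger_gap: 0.531
gripper_force: 25.6
```

step_arm(targets="0 0 0 0; 0 0 0 0; 0 0 0 0; 0 0 0 0", gripper=0.51, squeeze=25)

```text
t: 11.0
tcp_pos: [0.5269, -0.0967, 0.0017]
tool_rot: [1.0, -0.021, 0.001, 0.001]
force: [-1.6, -5.4, 4.7]
finger_gap: 0.532
gripper_force: 25.6
```

step_arm(targets="0 2 0 0; 0 5 0 0; 0 8 0 0; 0 12 0 0; 0 16 0 0; 0 20 0 0; 0 24 0 0; 0 28 0 0; 0 32 0 0; 0 36 0 0; 0 40 0 0")

```text
t: 12.1
tcp_pos: [0.5239, -0.1333, 0.0018]
tool_rot: [1.0, -0.022, -0.0, -0.001]
force: [0.4, 5.8, 8.9]
finger_gap: 0.527
gripper_force: 25.7
```

```bash
python3 - <<'E'
from h import *
s=manip.sense();print(s["t"],s["tcp_pos"],s["force"],s["finger_gap"])
out=[]
for n,(r0,r1,c0,c1) in {"top":(240,320,140,260),"scene":(165,255,320,480)}.items():
    im=manip.snapshot(n)[:,:,::-1]
    out.append(cv2.resize(im[r0:r1,c0:c1],(640,300),interpolation=cv2.INTER_CUBIC))
cv2.imwrite("pics/in5.png",np.vstack(out))
E
```

```text
12.1 [ 0.52389945 -0.13330325  0.00184644] [0.42729859 5.83531837 8.94663962] 0.5266156329298398
```

View pics/in5.png

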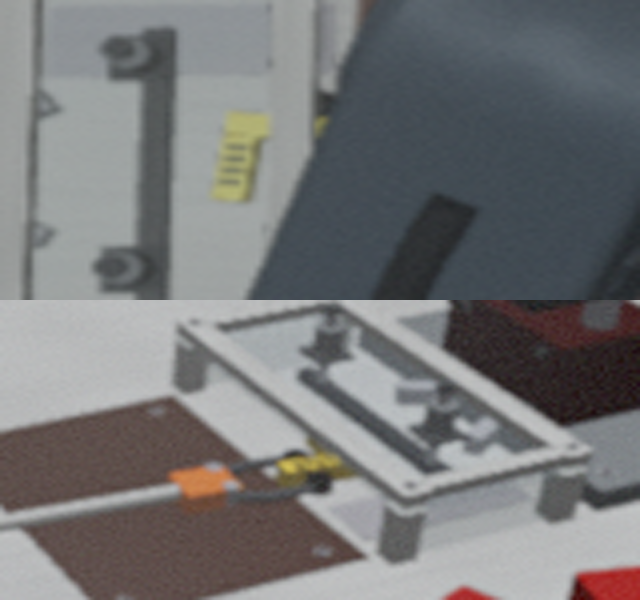

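The key has come off the bar and is held firmly between the jaw tips, its leg now outside the mouth. I'll keep drawing it out.

step_arm(targets="0 5 0 0; 0 12 0 0; 0 20 0 0; 0 28 0 0; 0 36 0 0; 0 44 0 0; 0 52 0 0; 0 60 0 0; 0 68 0 0; 0 74 0 0; 0 78 0 0; 0 78 0 0")

```text
t: 13.4
tcp_pos: [0.5208, -0.212, 0.0019]
tool_rot: [1.0, -0.022, -0.0, -0.001]
force: [-1.4, 2.2, 7.7]
finger_gap: 0.53
gripper_force: 26.8
```

step_arm(targets="0 4 0 0; 0 10 0 0; 0 16 0 0; 0 22 0 0; 0 28 0 0; 0 32 0 0; 0 34 0 0; 0 34 0 0; 0 34 0 0")

```text
t: 14.3
tcp_pos: [0.5193, -0.2454, 0.0019]
tool_rot: [1.0, -0.022, -0.0, -0.001]
force: [-1.3, 3.8, 8.4]
finger_gap: 0.526
gripper_force: 26.3
```

```bash
python3 - <<'E'
from h import *
s=manip.sense();print(s["t"],s["tcp_pos"],s["force"],s["finger_gap"])
im=manip.snapshot("top")[:,:,::-1]; a=cv2.resize(im[220:350,140:330],(640,300),interpolation=cv2.INTER_CUBIC)
im=manip.snapshot("scene")[:,:,::-1]; b=cv2.resize(im[165:275,280:480],(640,300),interpolation=cv2.INTER_CUBIC)
cv2.imwrite("pics/in6.png",np.vstack([a,b]))
C=cam("scene")
for r in manip.mark_of("scene","key")[:2]:
    w=ray(C,r["position"],0)
    a=np.radians(92.16);d=w[:2]-[.4797,.2016];print(r["p"],w,d@[np.cos(a),np.sin(a)],d@[-np.sin(a),np.cos(a)])
E
```

```text
14.3 [ 0.51926747 -0.24535366  0.00185393] [-1.33030314  3.77887243  8.39770367] 0.5258853084670597
0.79 [0.50768535 0.13777104 0.        ] -0.06483838486123807 -0.025559741675197378
0.19 [0.5016614  0.04975997 0.        ] -0.15255986895207918 -0.016222919601319517
```

View pics/in6.png

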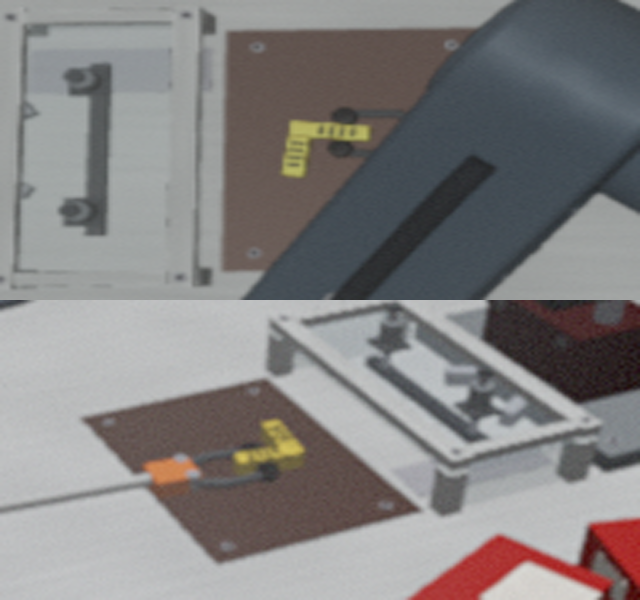

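The key sits in the jaws on the plate, about 65 mm before the mouth. I'll release it and lift away.

step_arm(targets="0 0 0 0; 0 0 0 0; 0 0 0 0; 0 0 0 0", gripper=0.36)

```text
t: 14.85
tcp_pos: [0.5193, -0.247, 0.0007]
tool_rot: [1.0, -0.021, -0.0, -0.0]
force: [0.4, 0.7, -2.0]
finger_gap: 0.644
gripper_force: 8.8
```

step_arm(targets="0 0 0 0; 0 0 0 0; 0 0 0 0; 0 0 0 0; 0 0 0 0; 0 0 0 0", gripper=0.1)

```text
t: 15.45
tcp_pos: [0.5196, -0.2471, 0.0012]
tool_rot: [1.0, -0.021, 0.0, 0.0]
force: [0.5, 0.6, 0.8]
finger_gap: 0.902
gripper_force: 0.0
```

step_arm(targets="0 0 -5 0; 0 0 -15 0; 0 0 -30 0; 0 0 -50 0; 0 0 -80 0; 0 0 -120 0; 0 0 -150 0; 0 0 -180 0; 0 0 -200 0; 0 0 -200 0; 0 0 -200 0")

```text
t: 16.55
tcp_pos: [0.5194, -0.2469, 0.202]
tool_rot: [1.0, -0.021, 0.001, 0.0]
force: [-0.0, -0.0, -0.5]
finger_gap: 0.901
gripper_force: 0.0
```

```bash
python3 - <<'E'
from h import *
s=manip.sense();print(s["t"],s["tcp_pos"],s["force"],s["finger_gap"])
im=manip.snapshot("wrist")[:,:,::-1]; cv2.imwrite("pics/w7.png",im)
a=np.radians(92.16)
for n in ["scene","wrist"]:
  if n=="scene": manip.snapshot(n)
  C=cam(n)
  for q,z in [("key",0),("jaws",.0095),("reacher",0)]:
    for r in manip.mark_of(n,q)[:1]:
      w=ray(C,r["position"],z);d=w[:2]-[.4797,.2016];print(n,q,round(r["p"],2),w.round(3),d@[np.cos(a),np.sin(a)],d@[-np.sin(a),np.cos(a)])
E
```

```text
16.55 [ 0.51941069 -0.24692445  0.20204046] [-0.04913145 -0.0452418  -0.47172288] 0.9007044416859088
scene key 0.77 [0.506 0.134 0.   ] -0.06812995827028297 -0.024054228608883864
scene jaws 0.6 [0.501 0.09  0.009] -0.11184953053015051 -0.017457121176486186
scene reacher 0.64 [0.492 0.035 0.   ] -0.1665513430080488 -0.006282863849139286
wrist reacher 0.65 [ 0.531 -0.246  0.   ] -0.44929709770612375 -0.03475135152477131
```

View pics/w7.png

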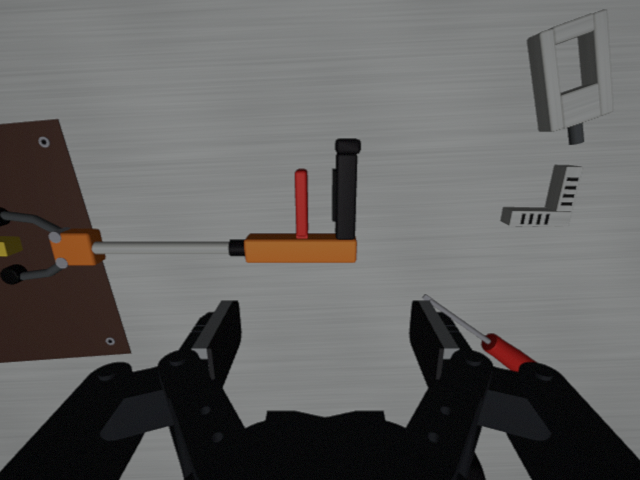

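The wrist view shows the reacher flat on the table, its jaws open (tips at the left edge, rows 215 and 273) around the key on the plate. The trigger is released and the gripper is clear.

```bash
python3 -c "
from station import manip
print(manip.sign_off())"
```

```text
the job is handed in; nothing more can be done
None
```

The yellow key lies on the rest plate about 68 mm before the mouth, drawn out with the reacher. The reacher is released flat on the table with its jaws clear of the mouth, and the job is handed in; sign-off returned no verdict.

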